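Hang the dial gauge on its sprung hook, dial outward

TASK

Take the dial gauge out of its bench slot and hang it on the hook of the gauge post with its dial face pointing outward, away from the post. Press it gently back against the sprung pad so that its window passes over the hook's upturned lip, let it fully down onto the hook bar and let it come to rest behind the lip, without forcing it, dropping it or disturbing the valves and the driver.

Things in the scene. Friction and masses are not known exactly. Their poses are not given: they have to be found in the camera images.
- gauge: Loose upright dial gauge, 0.26 to 0.49 kg. Dark steel plate 8 mm thick: lower part 90 mm wide to 80 mm up, with a black foot 20 mm thick and 10 mm high; a stem 44 mm wide to 120 mm; black grip block on top, 44 wide, 20 thick, 120 to 152 mm up. Origin: middle of the foot's underside, mid-thickness. z up, y along the width, x out of the plain back: the dial looks to -x.
- gauge_dial (a point): Centre of the white dial with ticks and red needle (69 mm across) on the gauge's marked face, 5 mm before mid-plate, 46 mm above the underside. The grip block is yellow on this side and has a yellow stripe along this side of its top; the other side is plain black.
- gauge_eye (a point): Centre of the gauge's eye: a through window in the stem 22 mm wide and 20 mm high, 90 to 110 mm above the underside. The 10 mm high bridge over it hangs on the hook bar.
- gauge_grip (a point): Middle of the gauge's grip block, 136 mm above the gauge's underside; pinch here from above, across the 44 mm width (gauge y).
- holder: Black fixed bench slot, 70 x 120 x 26 mm, in which the gauge's foot stands at the start, same axes as the gauge. The slot is 24 x 94 mm, its floor 6 mm above the table: lift the gauge over 30 mm straight up to clear it. Origin: centre of the underside.
- post: Fixed gauge post. Outward is its -x, z up. Origin at table height below the hung gauge: a gauge hung right has x = 0, y = 0 here and the same axes. Grey base x -43 to +87 mm, 120 wide, 12 high; aluminium upright x +40 to +70 mm, 30 wide, 188 high; orange clamp on it, front at x = +33 mm, 40 wide, carrying the steel hook at an unmeasured height.
- hook_mid (a point): Point 155 mm above the table at the post's x = y = 0: middle of the hook's height range, NOT the hook. The true top of the hook bar is anywhere from 24 mm below to 24 mm above it (look, or feel for it). The bar is level, 14 mm wide, 8 mm high, along the post's x, pointing outward; it gives downward 2.5 N per mm. Gauge and post must never press on each other with over 20 N.
- lip_mid (a point): Middle of the lip's top edge if the hook were at mid height (it shifts up or down with the hook, unmeasured). The bar's outer end is turned up into this lip: 14 mm wide, at the post's x = -10 to -4 mm, rising 6 mm above the bar's top. The eye must pass over it and the bridge come down behind it.
- pad_mid (a point): Rest place of the white sprung pad's front at mid hook height (shifts with the hook): at the post's x = 0, 36 mm wide, from 12 mm below to 8 mm above the bar's top. It yields towards +x, 1.6 N at first and 0.4 N more per mm, to a hard stop at 12 mm. The 8 mm plate must push it in 4 mm or more to pass behind the lip. Bar, lip and pad are slippery (friction 0.15).
- post_back (a point): Point on the middle of the upright's far (inner) face, at x = +70 mm of the post, 100 mm above the table; outward is from here to the post's origin.
- valve_a: Standing valve, steel and black plastic, 42 mm across, 66 mm high, loose: leave it alone. Origin: centre of its underside.
- valve_b: Another such valve: leave it alone.
- driver: Yellow screwdriver for air drive, lying, 255 mm long, 34 mm wide and 41 mm high: leave it alone. Origin: under its middle; x along it.
Mind the look-alikes: they are no part of the job. Of the things like the post, leave any that is turquoise; of the rest the larger one is meant. What is shaped like the gauge but orange is not meant.

How it is judged (in metres and radians):
On the way, in this order (a step that is already met when the one before it is completed fails the run):
1. the gauge is lifted clear of its slot in the gripper (distance of gauge from where it was at the start of the episode above 0.045 m and contact force between the fingers and gauge above 1 N), for 0.1 s.
2. still held, dial outward, the gauge is over the hook and bearing on it (x of gauge in the frame of post between -0.005 and 0.014 m and y of gauge in the frame of post between -0.012 and 0.012 m and z of gauge in the frame of post between 0.014 and 0.085 m and x of post_back in the frame of gauge above 0.02 m and contact force between the fingers and gauge above 1 N and contact force between gauge and post above 1 N), for 0.1 s.
At the end, for the whole second after the job is handed in: The gauge hangs released and at rest behind the hook's lip, dial outward: origin within 4 mm of x = 0 and 10 mm of y = 0 in the post's frame, 14 to 74 mm above the table, upright within 0.12 rad, square to the post within 0.15 rad, bearing on the hook with over 1 N (x of gauge in the frame of post between -0.004 and 0.004 m and y of gauge in the frame of post between -0.01 and 0.01 m and z of gauge in the frame of post between 0.014 and 0.074 m and x of post_back in the frame of gauge above 0.02 m and angle between gauge's own z axis and vertical below 0.12 rad and angle between the x axis of gauge and the x axis of post, either way round below 0.15 rad and linear speed of gauge below 0.02 m/s and angular speed of gauge below 0.1 rad/s and contact force between gauge and post above 1 N and contact force between the fingers and gauge below 0.05 N); the robot touches nothing.
It fails at once if gauge and post press on each other with more than 20 N (contact force between gauge and post above 20 N).
It fails at once if the gauge is dropped (moves faster than 0.5 m/s while not held) (linear speed of gauge above 0.5 m/s and contact force between the fingers and gauge below 0.05 N).
It fails at once if valve_a is moved more than 20 mm (distance of valve_a from where it was at the start of the episode above 0.02 m).
It fails at once if valve_b is moved more than 20 mm (distance of valve_b from where it was at the start of the episode above 0.02 m).
It fails at once if driver is moved more than 20 mm (distance of driver from where it was at the start of the episode above 0.02 m).
It also fails if it takes over 51 s, if anything falls off the work surface, if the arm or the gripper's body presses on something with over 40 N, if the wrist force passes 120 N, or if a joint passes its speed limit or range.

ROBOT

A 6-joint arm with a two-finger parallel gripper is mounted at the origin on the work surface. World frame = base frame: x ahead of the robot, y to its left, z up, the work surface at z = 0. Lengths are in mm, angles in degrees, forces in N, time in s.
With the tool pointing down it reaches from about 300 to 850 mm from the base axis. Payload 4.2 kg.
Tool frame: the origin (TCP) lies between the finger pads; the fingertips stand 11 mm ahead of it and the grasp point (between the pads) lies 8 mm behind it (env.tips_ahead is the distance from the TCP to the fingertips, in mm); z points along the fingers, y is the line along which they close (so a half turn about z gives the same grasp; the last joint's range is limited). The gripper opens to 91 mm and grips with 3 to 60 N. Pads are 32 mm wide; open, the fingers measure 118 mm over their backs; the gripper's body (76 mm by 178 mm) begins 60 mm behind the grasp point.
Start: joints at [62.109, 18.312, 89.639, -0, 72.044, -1.146], TCP at [258.772, 513.497, 224.976] pointing down, gripper open.
Joint ranges: [-177.97, 177.97], [-48.28, 115.42], [12.27, 149.76], [-77.06, 257.06], [2.81, 150.46], [-146.56, 146.56]. Speed limits (degrees/s): [147.25, 147.25, 180, 180, 180, 180].

INTERFACE

Orientations are given as [roll, pitch, yaw] about the fixed x, y, z axes, in that order (R = Rz(yaw) Ry(pitch) Rx(roll)).
In Python, from workcell import env, cams gives the robot as it stands.
- The arm moves only by the tool step_arm, never from a script. Its arguments are lists of equal length, an entry for each row: "linear": the shift along the tool's x, y, z in units of 30 cm (1.0 is 30 cm), a list of three; "turn": the turn about the tool's z in units of 360 degrees (1.0 is 360 degrees). In form: {"linear": [[tx, ty, tz], ...], "turn": [turn, ...]}. A call has 1 to 20 rows; each row is the pose to reach, as a shift and turn from the pose commanded when the call began, along the tool's axes at that moment, turning the shorter way round; what a row does not reach only later rows make up. A row lasts 1/8 s, in which the tool goes at most 62.5 mm and 10.7 degrees, less where a joint would pass 70% of its speed; a pose out of reach is approached as far as the arm can. A call with a number of a shift or a turn outside -1 to 1 is refused whole. A call with a gripper value outside its range is refused whole. "fingers" is the closure, from -1 (fully open) to 1 (shut), so that 0 is half open, set as the call begins (left out, the last holds). The fingers move at their own pace and stop on an object; "force" is the grip in N (left out, the last holds). Time passes only in rows, so rows that repeat a pose let the fingers close. It gives the time, the measured TCP pose, the force, the opening and the grip force at its end, in the units of the state.
- env.state(): the state, without advancing time (a new reading comes with each control period).
- cams.grab_frame(name): name is "scene" or "top"; returns a dict with "color" (400x640x3 uint8, blue, green, red), "fx", "fy", "cx", "cy" (pixels), "extrinsics" (4x4, takes a point from camera to world coordinates). Camera axes: x right, y down, z forward; pixel columns grow to the right and rows downward; lengths in mm; the calibration is good to about 2 mm. A picture is of the moment at which its call begins. There is no depth.
- env.job_done(): hands the job in; it is judged then, once.
The state is a dict: "time_s": time; "qpos": joint angles; "qvel": joint speeds; "effort": joint torques, N m; "ee_pos": TCP position; "ee_rot": TCP orientation; "force": force on the tool from outside, world axes, zero at the start; "torque": the same for the moment, N m; "gripper_width": finger opening in mm; "gripper_force": force on a finger pad.
Only numpy, scipy, OpenCV 4.12 (cv2) and the standard library are available. Lean on these libraries where they do the work, as an engineer would, in place of code of your own. Each camera call takes 0.05 s, during which the arm holds its last target. There are 200 camera calls.

## Working session

There is one attempt and no reset: what is moved stays moved. The work goes in short steps, Python scripts to look and compute and a tool call to move; the robot and the scene stay as the last step left them, time stands still between calls to the robot, and variables do not carry over. Pictures are saved under pics/ and viewed, at most 10 in all, crops included, and the job is handed in when it is done.

Besides the shell and the picture viewer there is one more tool, called after "Call:" as a command line: name --pt "numbers of a row" for each row, then --argument value for the rest. step_arm: Moves the arm, as the interface text tells. Its arguments: {"type":"object","properties":{"linear":{"type":"array"},"turn":{"type":"array"},"fingers":{"type":"number"},"force":{"type":"number"}},"required":["linear","turn"]}

```bash
mkdir -p pics; python3 - <<'E'
from workcell import env,cams
import cv2,numpy as np
np.set_printoptions(precision=4,suppress=True)
for n in("scene","top"):
    f=cams.grab_frame(n);cv2.imwrite(f"pics/{n}0.png",f["color"])
    print(n,f["fx"],f["fy"],f["cx"],f["cy"]);print(np.array(f["extrinsics"]))
print(env.state(),env.tips_ahead)
E
```

```text
scene 456.59921011368385 456.59921011368385 316.73354815805806 201.1168683817737
[[  -0.2169    0.7944   -0.5673 1270.6952]
 [   0.9761    0.1845   -0.1148  159.8305]
 [   0.0134   -0.5786   -0.8155 1106.3651]
 [   0.        0.        0.        1.    ]]
top 400.0135493211471 400.0135493211471 318.2905919817095 197.65879794371023
[[   0.0251   -0.9969    0.0746  499.33  ]
 [  -0.9996   -0.0241    0.0143   10.2504]
 [  -0.0125   -0.075    -0.9971 1315.9356]
 [   0.        0.        0.        1.    ]]
{'time_s': 0.1, 'qpos': array([62.1075, 18.3462, 89.6995, -0.0015, 72.0429, -1.146 ]), 'qvel': array([ 0.0084, -0.0422, -0.1447,  0.0339, -0.0107, -0.0588]), 'effort': array([ -0.0005, -41.3331, -23.251 ,   0.0728,   0.0421,  -0.0001]), 'ee_pos': array([258.5802, 513.0926, 224.2217]), 'ee_rot': array([-179.9114,   -0.0003,  153.2539]), 'force': array([-0.5138, -0.3956,  0.396 ]), 'torque': array([ 0.0364,  0.0252, -0.0049]), 'gripper_force': 0.0, 'gripper_width': 91.16214495385998} 11.0
```

View pics/scene0.png

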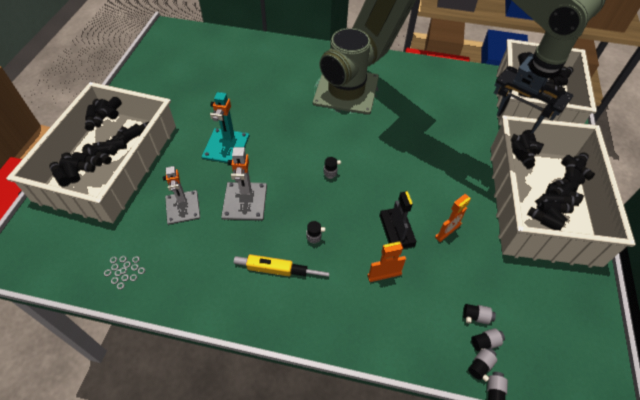

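View pics/top0.png

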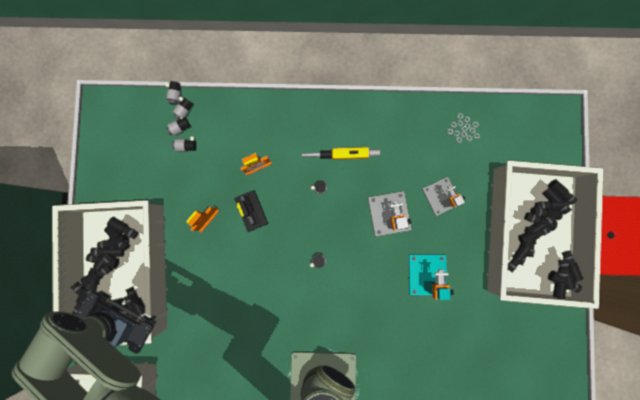

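The gauge with the yellow grip side is at scene (400,218) and top (251,211). The larger grey post is at scene (244,185) and top (390,213). Next I'll zoom in on both.

```bash
python3 - <<'E'
import cv2,numpy as np
s=cv2.imread("pics/scene0.png");t=cv2.imread("pics/top0.png")
def c(i,u,v,w,h,k): return cv2.resize(i[v:v+h,u:u+w],None,fx=k,fy=k,interpolation=cv2.INTER_CUBIC)
a=np.hstack([c(s,215,140,66,84,6)[:300*2//1],c(s,372,180,66,84,6)]);cv2.imwrite("pics/cs.png",a)
a=np.hstack([c(t,362,180,60,64,6),c(t,225,180,60,64,6)]);cv2.imwrite("pics/ct.png",a)
E
```

```text
(no output)
```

View pics/cs.png

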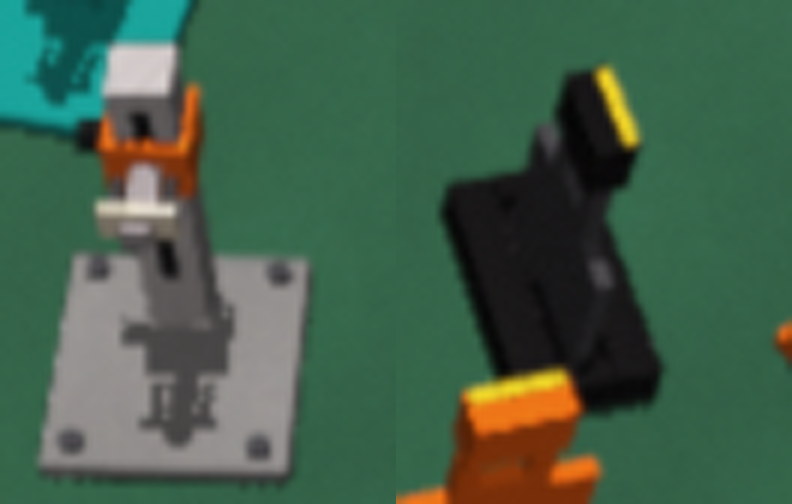

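View pics/ct.png

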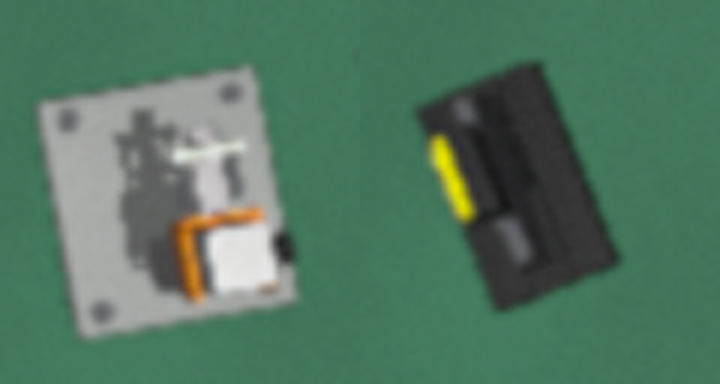

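```bash
cat > h.py <<'E'
import numpy as np
from scipy.optimize import least_squares
from workcell import env,cams
F={n:cams.grab_frame(n) for n in("scene","top")}
def proj(n,P):
    f=F[n];T=np.linalg.inv(np.array(f["extrinsics"]));p=P@T[:3,:3].T+T[:3,3]
    return np.c_[f["fx"]*p[:,0]/p[:,2]+f["cx"],f["fy"]*p[:,1]/p[:,2]+f["cy"]]
def W(q,P):
    a=np.radians(q[2]);P=np.array(P,float);c,s=np.cos(a),np.sin(a)
    return np.c_[q[0]+c*P[:,0]-s*P[:,1],q[1]+s*P[:,0]+c*P[:,1],P[:,2]]
def px(U,off): return (np.array(U,float)+.5)/6-.5+off
E
python3 - <<'E'
from h import *
np.set_printoptions(precision=1,suppress=True)
B=[(-43,-60,12),(-43,60,12),(87,60,12),(87,-60,12)];T=[(40,-15,188),(40,15,188),(70,15,188),(70,-15,188)]
tp=px([(40,103),(250,68),(298,297),(85,335),(205,228),(268,222),(278,285),(213,293)],(362,180))
sp=px([(290,473),(40,465),(75,255),(310,260),(177,97),(105,95),(110,45),(180,47)],(215,140))
r=lambda q:np.r_[(proj("top",W(q,B+T))-tp).ravel(),(proj("scene",W(q,B+T))-sp).ravel()]
s=least_squares(r,[550,-190,-169],loss='soft_l1');p=s.x;print("post",p);print(r(p).reshape(-1,2))
for h in range(131,180,6):
  P=W(p,[(0,18,h+8),(0,-18,h+8),(0,18,h-12),(0,-18,h-12),(-10,7,h+6),(-10,-7,h+6)])
  print(h,((proj("scene",P)-(215,140)+.5)*6-.5).round().ravel(),((proj("top",P[:2])-(362,180)+.5)*6-.5).round().ravel())
H=[(-35,60,26),(35,60,26),(35,-60,26),(-35,-60,26)];G=[(-10,22,158),(-10,-22,158)]
tp2=px([(55,108),(180,62),(260,263),(138,312),(70,138),(103,220)],(225,180))
S=[(35,-60,26),(-35,60,26),(-10,-22,158),(-10,22,158)]
sp2=px([(50,185),(262,365),(213,66),(242,143)],(372,180))
r=lambda q:np.r_[(proj("top",W(q,H+G))-tp2).ravel(),(proj("scene",W(q,S))-sp2).ravel()]
s=least_squares(r,[500,170,-70],loss='soft_l1');print("gauge",s.x);print(r(s.x).reshape(-1,2))
E
```

```text
post [ 573.9 -198.3 -168.6]
[[-0.9 -0.1]
 [ 0.3 -0.7]
 [-0.1  0.5]
 [-1.1  0.6]
 [-0.4  0.4]
 [-0.4 -0.5]
 [-0.  -0.4]
 [ 0.3  0.1]
 [-0.1  0.2]
 [-0.4  0.6]
 [-0.2 -0.4]
 [ 0.3 -0.3]
 [-1.  -0.2]
 [-0.4 -0.1]
 [ 0.2 -0.2]
 [-0.3 -0.3]]
131 [100. 234. 180. 236. 106. 262. 186. 264. 122. 255. 154. 256.] [236. 141. 163. 153.]
137 [ 98. 226. 179. 228. 104. 254. 184. 255. 121. 247. 152. 248.] [238. 140. 165. 153.]
143 [ 96. 218. 177. 220. 102. 245. 183. 247. 119. 239. 151. 239.] [240. 139. 167. 152.]
149 [ 94. 209. 176. 211. 101. 237. 181. 239. 117. 230. 149. 231.] [243. 138. 169. 151.]
155 [ 92. 201. 174. 203.  99. 229. 179. 231. 115. 222. 147. 223.] [245. 138. 171. 151.]
161 [ 90. 192. 173. 194.  97. 220. 178. 222. 113. 213. 145. 214.] [248. 137. 174. 150.]
167 [ 89. 183. 171. 185.  95. 212. 176. 214. 111. 205. 144. 205.] [250. 136. 176. 149.]
173 [ 87. 175. 169. 176.  93. 203. 175. 205. 110. 196. 142. 197.] [253. 135. 178. 148.]
179 [ 85. 166. 168. 168.  91. 195. 173. 197. 108. 187. 140. 188.] [255. 134. 180. 148.]
gauge [549.  246.1 -66.4]
[[ 0.2 -0.1]
 [-0.6 -0.6]
 [-0.3  0.2]
 [-0.1  0.3]
 [ 0.3  0.3]
 [ 0.3  0.6]
 [-0.3 -0.6]
 [ 0.8  1.1]
 [-0.5 -0.2]
 [-0.   0.6]]
```

```bash
cat > k.py <<'E'
import sys,numpy as np
# args: X Y Z yaw (commanded)  X Y Z yaw (target)
v=list(map(float,sys.argv[1:]));d=np.subtract(v[4:7],v[:3]);a=np.radians(v[3]);c,s=np.cos(a),np.sin(a)
t=(v[3]-v[7]+180)%360-180
print(np.round([(c*d[0]+s*d[1])/300,(s*d[0]-c*d[1])/300,-d[2]/300],4),round(t/360,4))
E
python3 k.py 258.8 513.5 225 153.25 403.9 379.8 225 133.45; python3 k.py 403.9 379.8 225 133.45 549 246.1 225 113.6
```

```text
[-0.6325 -0.1803 -0.    ] 0.055
[-0.6562  0.0446 -0.    ] 0.0551
```

Call:
step_arm --pt "-0.1 -0.03 0" --pt "-0.25 -0.07 0" --pt "-0.4 -0.115 0" --pt "-0.53 -0.15 0" --pt "-0.6325 -0.18 0" --pt "-0.6325 -0.18 0" --turn '[0.01,0.02,0.035,0.047,0.055,0.055]' --fingers -1 --force 25

```text
time_s: 0.95
ee_pos: [405.1, 378.6, 224.8]
ee_rot: [-180.0, 0.0, 133.3]
force: [-0.1, 0.4, -0.4]
gripper_width: 91.1
gripper_force: 0.0
```

Call:
step_arm --pt "-0.1 0.007 0" --pt "-0.25 0.017 0" --pt "-0.4 0.027 0" --pt "-0.55 0.037 0" --pt "-0.6562 0.0446 0" --pt "-0.6562 0.0446 0" --pt "-0.6562 0.0446 0" --turn '[0.01,0.02,0.035,0.047,0.0551,0.0551,0.0551]'

```text
time_s: 1.82
ee_pos: [548.1, 247.2, 224.7]
ee_rot: [-180.0, -0.1, 113.7]
force: [-0.5, -0.3, 0.7]
gripper_width: 91.4
gripper_force: 0.0
```

```bash
python3 - <<'E'
from workcell import env,cams
import cv2,numpy as np
def c(n,u,v,w,h,k): return cv2.resize(cams.grab_frame(n)["color"][v:v+h,u:u+w],None,fx=k,fy=k,interpolation=cv2.INTER_CUBIC)
cv2.imwrite("pics/g1.png",np.hstack([c("scene",350,150,80,100,5),c("scene",220,150,50,62.5.__int__()+38,5)[:500],c("top",225,180,30,100,5)]))
E
```

```text
(no output)
```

View pics/g1.png

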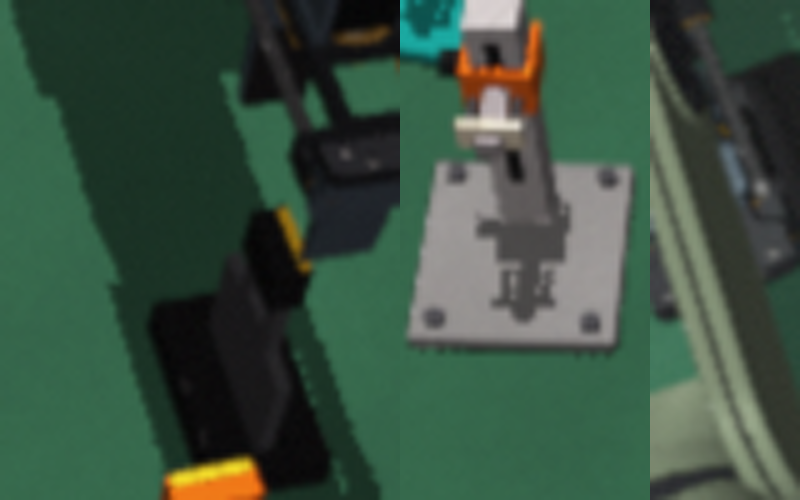

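The open fingers straddle the line above the gauge: the near finger is at about scene (420,192) and the grip at (405,195). I'll descend.

Call:
step_arm --pt "0 0 0.05" --pt "0 0 0.12" --pt "0 0 0.19" --pt "0 0 0.25" --pt "0 0 0.29" --pt "0 0 0.303" --pt "0 0 0.303" --turn '[0,0,0,0,0,0,0]'

```text
time_s: 2.85
ee_pos: [549.1, 246.3, 134.1]
ee_rot: [180.0, -0.0, 113.6]
force: [-0.1, 0.6, -0.0]
gripper_width: 91.3
gripper_force: 0.0
```

Call:
step_arm --pt "0 0 0" --pt "0 0 0" --pt "0 0 0" --pt "0 0 0" --pt "0 0 0" --pt "0 0 0" --turn '[0,0,0,0,0,0]' --fingers 1 --force 25

```text
time_s: 3.6
ee_pos: [549.3, 246.2, 134.1]
ee_rot: [180.0, 0.0, 113.6]
force: [1.1, -0.7, -1.0]
gripper_width: 43.6
gripper_force: 25.0
```

Call:
step_arm --pt "0 0 -0.02" --pt "0 0 -0.07" --pt "0 0 -0.14" --pt "0 0 -0.21" --pt "0 0 -0.27" --pt "0 0 -0.3" --pt "0 0 -0.3" --pt "0 0 -0.3" --turn '[0,0,0,0,0,0,0,0]'

```text
time_s: 4.6
ee_pos: [548.5, 246.0, 223.2]
ee_rot: [-179.9, -0.0, 113.6]
force: [0.4, 0.4, -4.8]
gripper_width: 43.8
gripper_force: 25.0
```

```bash
python3 k.py 549 246.1 224 113.6 585.9 28.9 224 62.5;python3 k.py 585.9 28.9 224 62.5 622.9 -188.4 224 11.4
```

```text
[-0.7127 -0.1771 -0.    ] 0.1419
[-0.5855  0.4439 -0.    ] 0.1419
```

Call:
step_arm --pt "-0.04 -0.01 0" --pt "-0.12 -0.03 0" --pt "-0.22 -0.055 0" --pt "-0.34 -0.085 0" --pt "-0.46 -0.114 0" --pt "-0.57 -0.142 0" --pt "-0.66 -0.164 0" --pt "-0.7127 -0.1771 0" --pt "-0.7127 -0.1771 0" --turn '[0.01,0.025,0.045,0.068,0.092,0.114,0.132,0.1419,0.1419]'

```text
time_s: 5.72
ee_pos: [585.9, 28.5, 223.5]
ee_rot: [-179.9, 0.0, 62.5]
force: [0.3, 0.3, -4.8]
gripper_width: 44.2
gripper_force: 25.0
```

Call:
step_arm --pt "-0.04 0.03 0" --pt "-0.1 0.076 0" --pt "-0.18 0.136 0" --pt "-0.28 0.212 0" --pt "-0.38 0.288 0" --pt "-0.47 0.356 0" --pt "-0.54 0.41 0" --pt "-0.5855 0.4439 0" --pt "-0.5855 0.4439 0" --pt "-0.5855 0.4439 0" --pt "-0.5855 0.4439 0" --pt "-0.5855 0.4439 0" --turn '[0.01,0.025,0.045,0.068,0.092,0.114,0.132,0.1419,0.1419,0.1419,0.1419,0.1419]'

```text
time_s: 7.22
ee_pos: [623.2, -187.5, 224.2]
ee_rot: [-180.0, -0.0, 11.5]
force: [0.0, 0.7, -5.0]
gripper_width: 44.1
gripper_force: 25.0
```

```bash
cat > pic.py <<'E'
import sys,cv2,numpy as np
from workcell import cams
o,*b=sys.argv[1:]
def c(n,u,v,w,h,k): return cv2.resize(cams.grab_frame(n)["color"][v:v+h,u:u+w],None,fx=k,fy=k,interpolation=cv2.INTER_CUBIC)
I=[]
for q in b:
    n,*r=q.split(",");I.append(c(n,*map(int,r)))
cv2.imwrite(o,np.hstack(I))
E
python3 pic.py pics/p1.png scene,205,120,66,100,6 top,362,160,66,100,6
```

```text
(no output)
```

View pics/p1.png

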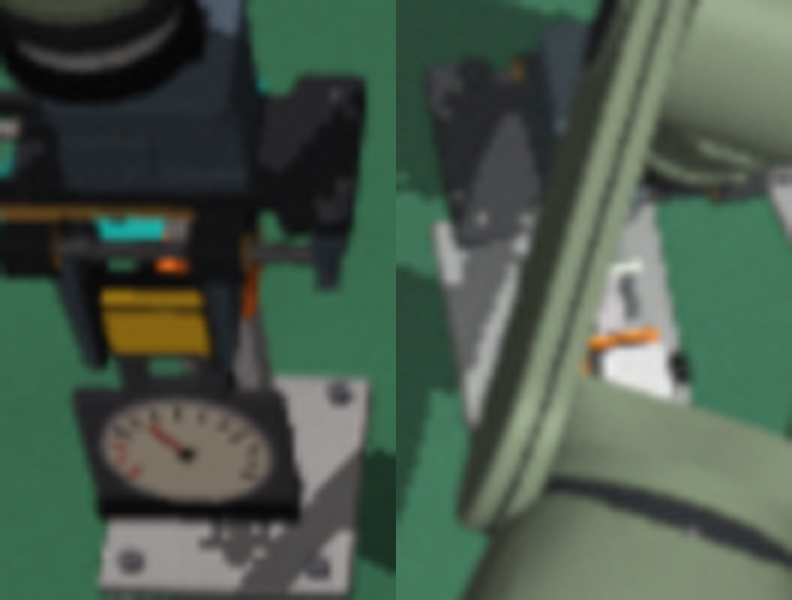

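```bash
cat > fit.py <<'E'
from h import *
def fit(pts,off,q0,st=None):
    P=[p for p,_ in pts];u=px([u for _,u in pts],off)
    def r(q):
        w=W(q,P);w[:,2]+=q[3];return np.r_[(proj("scene",w)-u).ravel()]
    s=least_squares(lambda q:np.r_[r(q),(q[2]-q0[2])/3,(q[3]-q0[3])/1.0],q0,loss='soft_l1');q=s.x
    a=np.radians(-168.6);d=q[:2]-[573.9,-198.3]
    print("gauge",q.round(1),"in post x,y",(d@[np.cos(a),np.sin(a)]).round(1),(d@[-np.sin(a),np.cos(a)]).round(1));print(r(q).reshape(-1,2).round(1).tolist())
E
python3 - <<'E'
from fit import *
pts=[((-5,0,46),(186,453)),((-4,45,80),(75,393)),((-4,-45,80),(282,391)),((-10,45,0),(97,517)),((-10,-45,0),(300,519)),((-10,22,152),(102,307)),((-10,-22,152),(205,307)),((-10,22,120),(106,352)),((-10,-22,120),(209,357))]
fit(pts,(205,120),[623,-188,-168.6,96.2])
E
```

```text
gauge [ 622.1 -187.6 -168.2   96.2] in post x,y -49.4 -1.0
[[0.1, -0.6], [-0.8, 0.9], [0.1, 1.9], [0.2, 0.0], [-0.1, 0.3], [-1.0, -0.7], [0.0, -0.4], [0.4, 0.0], [1.0, -0.5]]
```

```bash
python3 - <<'E'
import cv2
from h import *
g=cv2.imread("pics/scene0.png").astype(int)
for v in range(168,186): print(v,[f"{g[v,u].sum()//3:3d}/{g[v,u,0]-g[v,u,2]:4d}" for u in range(229,247)])
for h in (146,149,152,155):
  P=W([573.9,-198.3,-168.6],[(0,18,h+8),(0,-18,h+8),(0,18,h-12),(0,-18,h-12),(-10,7,h+6),(-10,-7,h+6),(-10,7,h-8),(-10,-7,h-8)])
  print(h,proj("scene",P).round(1).tolist())
E
```

```text
168 [' 74/  22', ' 75/  20', ' 75/   9', ' 71/ -64', ' 64/-102', ' 63/-101', ' 67/ -98', '103/ -55', '151/ -19', '166/ -11', '166/ -11', '138/ -14', '102/ -37', ' 73/ -82', ' 64/ -98', ' 62/-106', ' 60/-110', ' 53/ -97']
169 [' 75/  20', ' 75/  20', ' 75/  13', ' 69/ -44', ' 64/ -70', ' 69/ -57', ' 72/ -68', '123/ -41', '161/ -16', '171/  -9', '172/  -8', '164/ -10', '107/ -17', ' 70/ -54', ' 68/ -56', ' 62/ -77', ' 59/-104', ' 61/-105']
170 [' 75/  21', ' 76/  20', ' 74/  17', ' 67/ -24', ' 65/ -31', ' 69/ -14', ' 71/ -33', '137/ -26', '166/ -12', '172/  -9', '173/  -9', '168/  -9', '106/ -16', ' 68/ -27', ' 69/ -15', ' 58/ -49', ' 59/ -98', ' 63/-109']
171 [' 76/  21', ' 74/  22', ' 74/  18', ' 69/  -3', ' 71/ -12', ' 68/  -5', ' 71/ -22', '153/ -13', '172/  -9', '173/  -8', '174/  -8', '169/ -10', '105/ -18', ' 70/ -18', ' 69/  -9', ' 60/ -51', ' 60/ -95', ' 61/-106']
172 [' 75/  21', ' 76/  21', ' 81/  16', ' 80/  10', ' 85/   1', ' 79/  -2', ' 78/ -14', '156/ -10', '172/  -9', '175/  -9', '175/  -9', '174/  -9', '109/ -19', ' 77/ -10', ' 73/  -5', ' 68/ -39', ' 70/ -66', ' 65/ -
[... 2709 characters left out ...]
 '115/  -4', '140/  -4', '146/  -4', '146/  -5', '142/  -5', '118/  -6', ' 95/  -5', ' 90/  -5', ' 72/  -3', ' 41/  -2', ' 27/  -2', ' 46/  -2', ' 80/  -4', ' 89/  -4']
146 [[230.5, 175.2], [244.0, 175.5], [231.5, 179.8], [244.9, 180.1], [234.2, 178.7], [239.5, 178.8], [234.9, 181.9], [240.2, 182.0]]
149 [[230.3, 174.4], [243.9, 174.8], [231.3, 179.1], [244.7, 179.4], [234.1, 178.0], [239.4, 178.1], [234.8, 181.2], [240.0, 181.4]]
152 [[230.1, 173.7], [243.7, 174.1], [231.2, 178.4], [244.6, 178.7], [233.9, 177.3], [239.2, 177.4], [234.6, 180.5], [239.9, 180.7]]
155 [[230.0, 173.0], [243.6, 173.3], [231.0, 177.7], [244.5, 178.0], [233.8, 176.6], [239.1, 176.7], [234.5, 179.8], [239.7, 180.0]]
```

Call:
step_arm --pt "0 0 0.03" --pt "0 0 0.08" --pt "0 0 0.13" --pt "-0.03 0 0.16" --pt "-0.07 0 0.167" --pt "-0.07 0 0.167" --pt "-0.07 0 0.167" --pt "-0.07 0 0.167" --turn '[0,0,0,0,0,0,0,0]'

```text
time_s: 8.52
ee_pos: [603.1, -192.5, 174.6]
ee_rot: [180.0, -0.1, 11.5]
force: [-0.8, 0.4, -5.3]
gripper_width: 43.8
gripper_force: 25.0
```

```bash
python3 pic.py pics/p2.png scene,205,130,60,90,6 top,390,180,50,90,6; python3 -c "
from workcell import env
s=env.state();print(s['ee_pos'],s['ee_rot'],s['force'])"
```

```text
[ 602.9110696  -192.4462903   174.24870729] [ 1.79984119e+02 -4.24392471e-02  1.14568393e+01] [-0.04675264  1.12575785 -5.20565224]
```

View pics/p2.png

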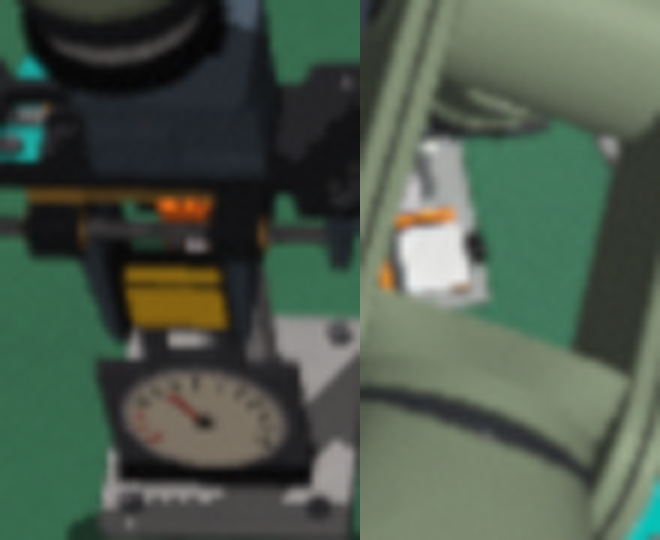

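```bash
python3 - <<'E'
from fit import *
pts=[((-5,0,46),(205,422)),((-4,45,80),(97,362)),((-4,-45,80),(299,361)),((-10,45,0),(122,481)),((-10,-45,0),(309,485)),((-10,22,152),(125,287)),((-10,-22,152),(222,289)),((-10,22,120),(131,327)),((-10,-22,120),(228,331))]
fit(pts,(205,130),[603,-192,-168.6,46.2])
E
```

```text
gauge [ 602.5 -192.1 -168.8   46.1] in post x,y -29.3 -0.4
[[0.0, -0.6], [-0.4, 1.2], [-0.3, 2.3], [-0.3, 0.2], [0.6, 0.4], [-0.8, -1.1], [0.4, -1.0], [0.0, -0.0], [0.9, -0.3]]
```

Call:
step_arm --pt "-0.015 0 0" --pt "-0.03 0 0" --pt "-0.042 0 0" --pt "-0.05 0 0" --pt "-0.053 0 0" --pt "-0.056 0 0" --pt "-0.056 0 0" --turn '[0,0,0,0,0,0,0]'

```text
time_s: 9.6
ee_pos: [586.1, -195.8, 174.0]
ee_rot: [-180.0, -0.0, 11.5]
force: [0.3, -0.2, -4.9]
gripper_width: 43.9
gripper_force: 25.0
```

Call:
step_arm --pt "-0.004 0 0" --pt "-0.008 0 0" --pt "-0.012 0 0" --pt "-0.015 0 0" --pt "-0.015 0 0" --pt "-0.015 0 0" --turn '[0,0,0,0,0,0]'

```text
time_s: 10.35
ee_pos: [581.7, -196.6, 173.9]
ee_rot: [-180.0, -0.0, 11.5]
force: [-0.6, -0.1, -5.2]
gripper_width: 44.0
gripper_force: 25.0
```

Call:
step_arm --pt "-0.004 0 0" --pt "-0.008 0 0" --pt "-0.012 0 0" --pt "-0.016 0 0" --pt "-0.016 0 0" --pt "-0.016 0 0" --turn '[0,0,0,0,0,0]'

```text
time_s: 11.1
ee_pos: [577.0, -197.6, 173.9]
ee_rot: [-180.0, -0.0, 11.4]
force: [-0.2, -0.1, -5.7]
gripper_width: 43.5
gripper_force: 25.0
```

Call:
step_arm --pt "-0.004 0 0" --pt "-0.008 0 0" --pt "-0.01 0 0" --pt "-0.01 0 0" --pt "-0.01 0 0" --turn '[0,0,0,0,0]'

```text
time_s: 11.72
ee_pos: [574.3, -198.2, 174.1]
ee_rot: [180.0, -0.0, 11.4]
force: [2.7, 0.2, -4.6]
gripper_width: 44.1
gripper_force: 25.0
```

Call:
step_arm --pt "-0.004 0 0" --pt "-0.008 0 0" --pt "-0.012 0 0" --pt "-0.015 0 0" --pt "-0.015 0 0" --pt "-0.015 0 0" --turn '[0,0,0,0,0,0]'

```text
time_s: 12.48
ee_pos: [569.9, -199.1, 174.1]
ee_rot: [180.0, -0.0, 11.4]
force: [4.4, 1.3, -5.0]
gripper_width: 44.0
gripper_force: 25.0
```

```bash
python3 -c "
from workcell import env,cams
import numpy as np
F=[]
for i in range(6):
    F.append(env.state()['force']);cams.grab_frame('top')
print(np.mean(F,0),np.std(F,0),env.state()['ee_pos'])"
```

```text
[ 4.22190453  1.22232305 -4.72474894] [0.45900667 0.4521867  0.24327113] [ 569.73330921 -199.15029055  173.96032276]
```

Call:
step_arm --pt "0 0 0.003" --pt "0 0 0.007" --pt "0 0 0.011" --pt "0 0 0.015" --pt "0 0 0.018" --pt "0 0 0.02" --pt "0 0 0.02" --pt "0 0 0.02" --turn '[0,0,0,0,0,0,0,0]'

```text
time_s: 13.78
ee_pos: [569.6, -199.1, 167.9]
ee_rot: [-180.0, -0.0, 11.4]
force: [4.2, 1.4, -4.5]
gripper_width: 43.6
gripper_force: 25.0
```

Call:
step_arm --pt "0 0 0.003" --pt "0 0 0.006" --pt "0 0 0.008" --pt "0 0 0.01" --pt "0 0 0.01" --pt "0 0 0.01" --turn '[0,0,0,0,0,0]'

```text
time_s: 14.52
ee_pos: [569.6, -199.1, 164.9]
ee_rot: [-180.0, -0.0, 11.5]
force: [3.6, 0.7, -4.6]
gripper_width: 44.1
gripper_force: 25.0
```

Call:
step_arm --pt "0 0 0.003" --pt "0 0 0.006" --pt "0 0 0.0067" --pt "0 0 0.0067" --pt "0 0 0.0067" --turn '[0,0,0,0,0]'

```text
time_s: 15.15
ee_pos: [569.7, -199.1, 163.1]
ee_rot: [180.0, -0.0, 11.5]
force: [3.4, 1.5, -2.2]
gripper_width: 44.0
gripper_force: 25.0
```

Call:
step_arm --pt "0 0 0.002" --pt "0 0 0.0035" --pt "0 0 0.0035" --pt "0 0 0.0035" --pt "0.003 0 0.0035" --pt "0.006 0 0.0035" --pt "0.009 0 0.0035" --pt "0.009 0 0.0035" --pt "0.009 0 0.0035" --turn '[0,0,0,0,0,0,0,0,0]'

```text
time_s: 16.27
ee_pos: [572.1, -198.6, 161.8]
ee_rot: [-180.0, 0.0, 11.5]
force: [1.2, 0.7, 0.7]
gripper_width: 44.0
gripper_force: 25.0
```

Call:
step_arm --pt "0 0 0" --pt "0 0 0" --pt "0 0 0" --pt "0 0 0" --turn '[0,0,0,0]' --force 3

```text
time_s: 16.77
ee_pos: [572.0, -198.7, 161.8]
ee_rot: [-180.0, 0.0, 11.5]
force: [0.8, 0.8, 0.2]
gripper_width: 44.0
gripper_force: 3.0
```

Call:
step_arm --pt "0 0 0" --pt "0 0 0" --pt "0 0 0" --pt "0 0 0" --pt "0 0 0" --pt "0 0 0" --turn '[0,0,0,0,0,0]' --fingers -0.4

```text
time_s: 17.52
ee_pos: [572.3, -198.6, 161.9]
ee_rot: [-180.0, -0.0, 11.5]
force: [-0.3, 1.1, -0.5]
gripper_width: 63.7
gripper_force: 0.0
```

```bash
python3 pic.py pics/p3.png scene,195,130,66,90,6
```

```text
(no output)
```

View pics/p3.png

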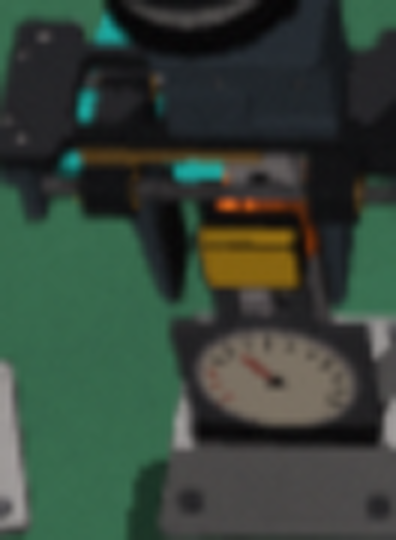

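The gauge hangs free with its dial outward: dial at crop (275,380), grip at (250,262). A finger stands clear on either side. I'll raise the gripper straight up.

Call:
step_arm --pt "0 0 -0.02" --pt "0 0 -0.05" --pt "0 0 -0.1" --pt "0 0 -0.17" --pt "0 0 -0.25" --pt "0 0 -0.35" --pt "0 0 -0.4" --pt "0 0 -0.4" --pt "0 0 -0.4" --turn '[0,0,0,0,0,0,0,0,0]'

```text
time_s: 18.7
ee_pos: [571.7, -198.4, 280.7]
ee_rot: [-179.9, 0.1, 11.5]
force: [0.3, 0.5, -0.4]
gripper_width: 64.0
gripper_force: 0.0
```

```bash
python3 pic.py pics/p4.png scene,205,130,66,90,6
```

```text
(no output)
```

View pics/p4.png

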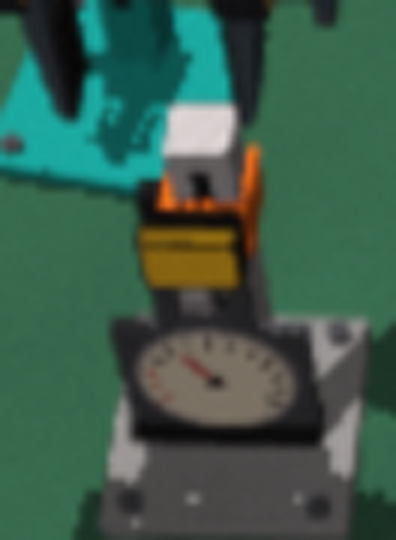

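```bash
python3 - <<'E'
from fit import *
pts=[((-5,0,46),(214,381)),((-4,45,80),(110,320)),((-4,-45,80),(308,320)),((-10,45,0),(132,440)),((-10,-45,0),(322,446)),((-10,22,152),(140,246)),((-10,-22,152),(238,248)),((-10,22,120),(146,285)),((-10,-22,120),(240,290))]
fit(pts,(205,130),[573,-198,-168.6,34])
E
```

```text
gauge [ 571.1 -198.2 -169.    34. ] in post x,y 2.7 -0.6
[[0.5, -0.5], [-0.1, 1.5], [-0.1, 2.4], [0.2, 0.1], [-0.0, 0.0], [-0.9, -1.0], [-0.2, -0.9], [-0.1, 0.1], [0.8, -0.2]]
```

```bash
python3 -c "
from workcell import env
print(env.job_done())"
```

```text
the job is handed in; nothing more can be done
None
```

The gauge is hanging on the grey post's hook behind the lip, dial outward and released, and the job is handed in at about 19 s; the last camera fit put it at x ≈ +2.7 mm, y ≈ -0.6 mm (limits 4 and 10 mm), and no verdict was returned.

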